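# Clamp a link arm and hold its bush home in the hand press

### The arm

A 7-joint arm with a two-finger parallel gripper is mounted at the origin on the work surface. World frame = base frame: x ahead of the robot, y to its left, z up, the work surface at z = 0. Lengths are in m, angles in degrees, forces in N, time in s.
With the tool pointing down it reaches from about 0.425 to 0.875 m from the base axis. Payload 4.7 kg.
Tool frame: the origin (TCP) lies midway between the tips of the shut fingers; the grasp point (between the pads) lies 19 mm behind it (env.grip_point_offset is the distance from the TCP to the grasp point, in m); z points along the fingers, y is the line along which they close (so a half turn about z gives the same grasp; the last joint's range is limited). The gripper opens to 87 mm and grips with 3 to 60 N. Pads are 19 mm wide; open, the fingers measure 117 mm over their backs; the gripper's body (75 mm by 190 mm) begins 51 mm behind the grasp point.
Start: joints at [-76.255, 18.392, -4.016, 83.108, 1.295, 78.541, -3.26], TCP at [0.146, 0.634, 0.223] pointing down, gripper open.
Joint ranges: [-163.93, 163.93], [-17.29, 119.83], [-79.2, 71.16], [3.27, 140.29], [-89.18, 269.18], [5.43, 117.66], [-154.24, 154.24]. Speed limits (degrees/s): [147.25, 147.25, 180, 180, 180, 180, 180].

### API

Orientations are given as [roll, pitch, yaw] about the fixed x, y, z axes, in that order (R = Rz(yaw) Ry(pitch) Rx(roll)).
In Python, from cell import env gives the robot as it stands.
- The arm moves only by the shell command python3 -m jog 'ROWS' [FORCE]. ROWS is JSON, a list of rows, each a list of 7 numbers: the shift along the tool's x, y, z in m, then the turn, a rotation vector about the tool's x, y, z in rad, then the finger opening in m, from 0 to 0.087. A call has 1 to 12 rows; each row shifts and turns the commanded pose from where the row before left it, along the tool's axes as they then stand; what a row does not reach is not made up. A row lasts 1/12 s, in which the tool goes at most 41.7 mm and 7.16 degrees, less where a joint would pass 70% of its speed; a pose out of reach is approached as far as the arm can. A call is refused whole if a number of a shift passes 0.0417 or a number of a turn 0.125, either way. A call with a gripper value outside its range is refused whole. The fingers move at their own pace and stop on an object; FORCE is the grip in N (left out, the last holds). Time passes only in rows, so rows that do not move let the fingers close. It gives the time, the measured TCP pose, the force, the opening and the grip force at its end, in the units of the state.
- env.get_obs(): the state, without advancing time (a new reading comes with each control period).
- env.read_camera(name): name is "side" or "top"; returns the picture (400x640x3 uint8, blue, green, red); there is no depth.
- env.get_calibration(name): a dict with "fov_y" (degrees; the focal length in pixels is half the picture's height over the tangent of half this angle, whatever the lens; pixels are square), "cx", "cy" (the principal point, pixels), "pose" (4x4, takes a point from camera to world coordinates). Camera axes: x right, y up, looking along -z (the intrinsics and any distortion apply to the point x, -y, -z); pixel columns grow to the right and rows downward; lengths in m; the calibration is good to about 2 mm. A picture is of the moment at which its call begins. get_calibration takes no time and is no camera call.
- env.sign_off(): hands the job in; it is judged then, once.
The state is a dict: "time_s": time; "qpos": joint angles; "joint_velocities": joint speeds; "effort": joint torques, N m; "tool_pos": TCP position; "tool_rot": TCP orientation; "force": force on the tool from outside, world axes, zero at the start; "wrist_torque": the same for the moment, N m; "grip_width": finger opening in m; "grasp_force": force on a finger pad.
Only numpy, scipy, OpenCV 4.12 (cv2) and the standard library are available. Lean on these libraries where they do the work, as an engineer would, in place of code of your own. Each camera call takes 0.05 s, during which the arm holds its last target. There are 200 camera calls.

### The job

Swing the toggle clamp's handle down over centre until the clamp is locked on the link arm lying in the press nest; only then pull the hand press's ball lever down so that the sprung foot under the ram pushes the brass bush fully home in the link's boss. Keep holding the lever down there while the retaining compound grabs, with the sprung foot pushed about half-way (5 mm of its 10 mm) up towards the ram, and finish like that, still holding the lever. Leave everything else on the bench where it is.

Things in the scene. Friction and masses are not known exactly. Their poses are not given: they have to be found in the camera images.
- press: Small grey rack-and-pinion hand press with toggle clamp and nest on a dark steel bed plate 290 x 235 x 15 mm, fixed to the bench. Origin on the bench top at the plate's front edge; x runs from there to the press column, y to the left, z up. In this frame (mm): plate x 0 to 290, y -85 to 150; column x 220 to 280, y +-25; head x 120 to 280, y +-31, z 135 to 225.
- ram_axis (a point): Fixed point on the nest, 45 mm above the bench, on the axis of the ram (press frame 140, 0, 45 mm). The ram is an upright 24 mm square steel bar in the front of the head, its top 255 mm above the bench at rest; it goes down 22 mm per rad of lever.
- clamp_handle (a joint): Angle by which the clamp's handle is folded up against its arm, rad (it is hinged on the arm, so both swing). 0: locked, handle level, pointing to the press's -x, on its stop; about 2.6: fully open, handle and arm standing up; starts at about 2.1 to 2.4 and stays where it is left. The tip meets the link at about 0.4; dead centre is at 0.10; beyond it the clamp stays shut by itself.
- clamp_grip (a point): Middle of the handle's black plastic grip, a bar 76 mm long, 18 mm wide (along the press's y), 15 mm thick; 38 mm of it lies beyond this point. It swings at press-frame y 93 mm on this path,  (x, z) mm: 2.6 (50, 185), 1.9 (26, 183), 1.5 (12, 176), 1.07 (2, 165), 0.68 (-6, 149), 0.35 (-11, 129), 0.10 (-14, 109), 0 (-16, 97). Needs up to about 8 N.
- clamp_pivot (a point): Fixed point: pivot of the clamp's arm on its base, axis along the press's y (press frame 85, 93, 78 mm). Shut, the arm points to +x with its rubber tip on the link's shank at press frame (140, 93); open, it stands up behind (+x of) the handle, below its grip.
- lever_pivot (a point): Fixed point: pivot of the press's lever on the right of the head, axis along the press's y (press frame 167, -52, 180 mm).
- press_lever (a joint): Angle by which the press's lever is pulled down, rad, 0 to 1.4; a spring returns it to 0. At 0 it points to the press's -x and 0.70 rad upwards; at 0.70 it is level. The foot meets the bush between 0.36 and 0.55; bush home at about 0.82, foot half-way in at about 1.05, solid at about 1.27. The pull at the knob grows from about 3 N to about 8 N at 1.05.
- lever_knob (a point): Centre of the black ball knob, 38 mm across, on the end of the lever, 220 mm from its pivot; 322 mm above the bench at rest, about 105 mm with the foot half-way in. The lever rod is 13 mm thick.
- press_foot (a joint): Travel, m, by which the sprung steel foot (a disc 32 mm across under the ram) is pushed up towards the ram: 0 at rest, 0.010 solid. It starts to move at 20 N and takes 2 N more per mm.
- bush (a joint): Height, m, by which the flange of the brass bush stands off the link's boss: 0.006 to 0.010 at first, 0 fully home. It slides stiffly (about 12 N) and stays where it is pushed. Flange 26 mm across, 3 mm thick.
- link_arm: Aluminium link arm lying flat in the nest, loose between dowels: a boss 36 mm across and 22 mm high, a shank 22 mm wide and 12 mm thick along its +y, an eye at 120 mm. Origin at the centre of the boss's underside, 45 mm above the bench on the ram's axis.
- spare_link: Another link arm of the same form, without a bush, flat on the bench. Origin under its boss, shank along its +y. To be left alone.
- bottle: White plastic bottle of retaining compound, 34 mm across, 100 mm high, standing. Origin under its centre. To be left alone.
- screwdriver: Screwdriver 200 mm long with a 26 mm black handle, lying along its x. Origin under its middle. To be left alone.
- wrench: Steel spanner 180 mm long, 8 mm thick, lying along its x. Origin under its middle. To be left alone.
- mallet: Rubber mallet with a wooden handle, about 240 mm long, 52 mm high, lying along its x. To be left alone.
- bush_tray: Grey open tray 150 x 110 x 50 mm with spare bushes. Origin under its centre. To be left alone.
- drill: Cordless drill standing on its battery, about 200 mm high, nose along its +x. Origin near the middle of the battery's underside. To be left alone.
Things that resemble listed ones, but are neither listed nor needed, are in the scene too. Leave any purple or red look-alike of the link_arm alone.

How it is judged (in metres and radians):
On the way, in this order (a step that is already met when the one before it is completed fails the run):
1. the clamp is locked over centre on the link arm (value of joint clamp_handle below 0.07 rad and value of joint bush above 0.004 m), for 0.2 s.
2. the bush is fully home and the foot bears on it (value of joint clamp_handle below 0.07 rad and value of joint bush below 0.0015 m and value of joint press_foot above 0.001 m), for 0.2 s.
At the end, for the whole second after the job is handed in: The clamp handle is locked (within 0.07 rad of its stop), the link arm lies flat in its nest (within 5 mm), the bush flange is within 1.5 mm of the boss, and the robot's fingers, at the lever's knob, still hold the lever steady with the sprung foot pushed in 2.5 to 7.5 mm (value of joint clamp_handle below 0.07 rad and value of joint bush below 0.0015 m and value of joint press_foot between 0.0025 and 0.0075 m and velocity of joint press_lever between -0.1 and 0.1 rad/s and contact force between the fingers and anything else above 1 N and distance between the grasp point and lever_knob below 0.08 m and x of link_arm in the frame of press between 0.135 and 0.145 m and y of link_arm in the frame of press between -0.005 and 0.005 m and angle between link_arm's own z axis and vertical below 0.06 rad); the arm keeps its last pose, push and grip.
It fails at once if the press is worked (lever pulled beyond 0.6 rad) while the clamp is open (value of joint clamp_handle above 0.2 rad and value of joint press_lever above 0.6 rad).
It fails at once if something else on the bench is pushed away (distance of any of spare_link, bottle, screwdriver, wrench, mallet, bush_tray, drill from where it was at the start of the episode above 0.03 m).
It also fails if it takes over 56 s, if anything falls off the work surface, if the arm or the gripper's body presses on something with over 40 N, if the wrist force passes 120 N, or if a joint passes its speed limit or range.

## Working session

There is one attempt and no reset: what is moved stays moved. The work goes in short steps, Python scripts to look and compute and a shell command to move; the robot and the scene stay as the last step left them, time stands still between calls to the robot, and variables do not carry over. Pictures are saved under pics/ and viewed, at most 10 in all, crops included, and the job is handed in when it is done.

```bash
ls; mkdir -p pics
python3 - <<'E'
from cell import env
import cv2,numpy as np
for n in("side","top"):
    c=env.get_calibration(n);print(n,{k:(np.round(v,4).tolist() if k=='pose' else v) for k,v in c.items()})
    cv2.imwrite(f"pics/{n}0.png",env.read_camera(n))
o=env.get_obs();print(o['tool_pos'],o['tool_rot'],o['time_s'],env.grip_point_offset)
E
```

```text
pics
side {'fov_y': 50.98456505220446, 'cx': 323.65879288180037, 'cy': 195.60971536253453, 'pose': [[0.993, 0.0662, -0.0975, 0.4122], [-0.1178, 0.5683, -0.8144, -0.9579], [0.0015, 0.8202, 0.5721, 0.8855], [0.0, 0.0, 0.0, 1.0]]}
top {'fov_y': 53.535370026147675, 'cx': 315.60140619971037, 'cy': 195.7665660743724, 'pose': [[-0.006, 0.9839, -0.1788, 0.337], [-0.9998, -0.0094, -0.0183, 0.0021], [-0.0197, 0.1786, 0.9837, 1.3358], [0.0, 0.0, 0.0, 1.0]]}
[0.14545248 0.63299147 0.22153175] [-1.79897641e+02  6.05472189e-03  1.67066456e+02] 0.1 0.0187
```

View pics/side0.png

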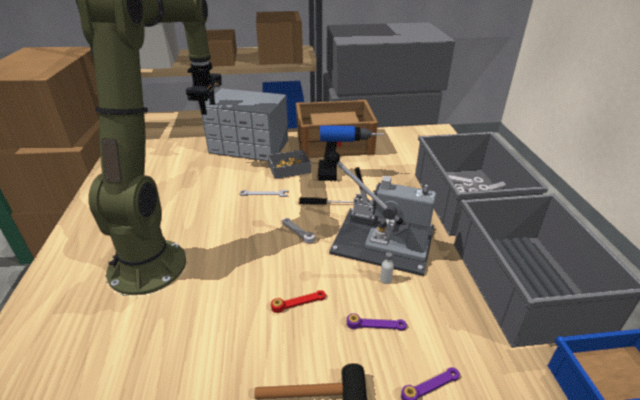

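View pics/top0.png

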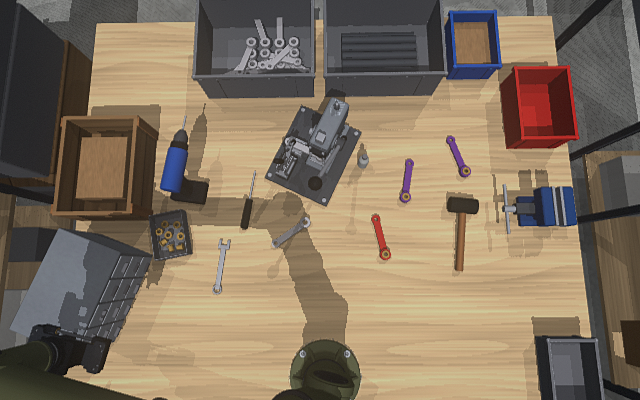

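The side view shows the press at about (385,225). The top view shows it at (315,150), rotated, with the knob near (315,183) and the clamp near (290,155). I'll take close crops next.

Run:
```python
import cv2,numpy as np
a=cv2.imread('pics/top0.png')[85:210,255:375];b=cv2.imread('pics/side0.png')[150:285,325:445]
a=cv2.resize(a,None,fx=4,fy=4,interpolation=2);b=cv2.resize(b,None,fx=3.33,fy=4,interpolation=2)
b=cv2.resize(cv2.imread('pics/side0.png')[155:280,325:445],None,fx=3.2,fy=3.2*1.25,interpolation=2)
b=cv2.resize(cv2.imread('pics/side0.png')[155:280,328:443],None,fx=4,fy=4,interpolation=2)
cv2.imwrite('pics/c1.png',np.hstack([cv2.resize(a,(400,417)),cv2.resize(b,(400,435))[:417]]))
```

```text
(no output)
```

View pics/c1.png

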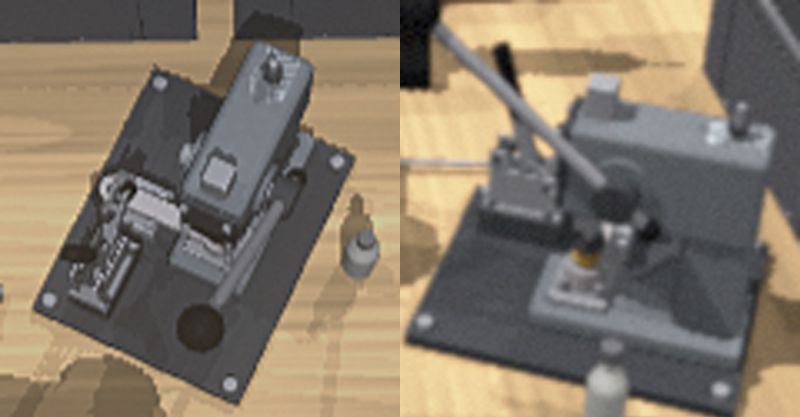

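```bash
cat > h.py <<'E'
from cell import env
import numpy as np,cv2
def cam(n):
    c=env.get_calibration(n);return 200/np.tan(np.radians(c['fov_y']/2)),c['cx'],c['cy'],np.array(c['pose'])
def ray(n,p):
    f,cx,cy,T=cam(n);d=T[:3,:3]@np.array([(p[0]-cx)/f,-(p[1]-cy)/f,-1]);return T[:3,3],d/np.linalg.norm(d)
def plane(n,p,z):
    o,d=ray(n,p);return o+d*(z-o[2])/d[2]
def tri(p,q):
    o,d=ray('top',p);a,e=ray('side',q)
    s=np.linalg.lstsq(np.c_[d,-e],a-o,rcond=None)[0];x=o+d*s[0];y=a+e*s[1];return (x+y)/2,np.linalg.norm(x-y)
def proj(n,P):
    f,cx,cy,T=cam(n);v=T[:3,:3].T@(np.array(P)-T[:3,3]);return np.array([cx+f*v[0]/-v[2],cy-f*v[1]/-v[2]])
E
python3 - <<'E'
from h import *
cr=lambda x,y:(255+x/3.333,85+y/3.333); cs=lambda x,y:(328+x/3.478-400/3.478,155+y/3.478)
m=np.array([[290,150],[0,150],[0,-85],[290,-85]])/1e3
T=np.array([plane('top',cr(*p),.015)[:2] for p in[(155,68),(35,310),(240,405),(355,157)]])
S=np.array([plane('side',cs(*p),.015)[:2] for p in[(480,190),(408,338),(738,407)]])
def fit(A,B):
    a=A-A.mean(0);b=B-B.mean(0);th=np.arctan2((a[:,0]*b[:,1]-a[:,1]*b[:,0]).sum(),(a*b).sum())
    R=np.array([[np.cos(th),-np.sin(th)],[np.sin(th),np.cos(th)]]);t=B.mean(0)-R@A.mean(0);print(np.degrees(th),t,(A@R.T+t-B).round(4).tolist());return th,t
fit(m,T);fit(m[1:],S)
th,t=fit(np.r_[m,m[1:]],np.r_[T,S])
print('grip',tri(cr(78,250),cs(508,85)))
a=cv2.imread('pics/top0.png');k=a[165:202,295:335].max(2)<45
print('knob top',np.argwhere(k).mean(0)[::-1]+[295,165],k.sum())
R=np.array([[np.cos(th),-np.sin(th)],[np.sin(th),np.cos(th)]])
W=lambda x,y,z:np.r_[R@np.array([x,y])/1e3+t,z/1e3]
for nm,P in dict(knob=(167-220*np.cos(.7),-52,322),grip15=(12,93,176),grip19=(26,93,183),grip26=(50,93,185),ramtop=(140,0,255)).items():
    p,q=proj('top',W(*P)),proj('side',W(*P));print(nm,W(*P).round(4),p.round(1),((p-[255,85])*3.333).round(),q.round(1),((q-[328,155])*3.478+[400,0]).round())
E
```

```text
-25.446533553341585 [0.57589878 0.06460252] [[0.0, 0.0008], [-0.0001, 0.0022], [-0.0005, -0.0007], [0.0006, -0.0023]]
-24.440911665503638 [0.57979104 0.05675985] [[-0.0027, 0.0073], [-0.0005, -0.001], [0.0032, -0.0063]]
-24.87124735288788 [0.5775313  0.06068293] [[0.0015, 0.0002], [0.0002, -0.0011], [0.0019, -0.005], [0.0042, -0.004], [-0.0039, 0.0108], [-0.0034, 0.0032], [-0.0005, -0.0041]]
grip (array([0.65797393, 0.13642279, 0.1704484 ]), np.float64(0.004818793633492066))
knob top [321. 181.] 1
knob [0.5545 0.014  0.322 ] [318.2 183.2] [211. 327.] [333.3 158.6] [419.  12.]
grip15 [0.6275 0.14   0.176 ] [276.9 170.1] [ 73. 284.] [350.2 177.7] [477.  79.]
grip19 [0.6402 0.1341 0.183 ] [278.6 165.4] [ 79. 268.] [354.6 176.6] [492.  75.]
grip26 [0.662 0.124 0.185] [282.  158.2] [ 90. 244.] [362.1 177.4] [518.  78.]
ramtop [0.7045 0.0018 0.255 ] [322.4 136.6] [225. 172.] [386.8 178.6] [605.  82.]
```

Run:
```python
from h import *
cr=lambda x,y:(255+x/3.333,85+y/3.333); cs=lambda x,y:(328+x/3.478-400/3.478,155+y/3.478)
for n,p,q in[('boltFR',(231,384),(425,321)),('boltBR',(338,161),(720,388)),('ramtop',(219,168),(604,80)),('pin',(272,58),(740,107)),('knob',(200,327),(420,12))]:
    x,e=tri(cr(*p),cs(*q));print(n,x.round(4),round(e,4))
th=np.radians(-25.45);R=np.array([[np.cos(th),-np.sin(th)],[np.sin(th),np.cos(th)]]);t=np.array([.5759,.0646])
for p in[(231,384),(338,161),(158,82),(49,299)]:print('bolt press',(R.T@(plane('top',cr(*p),.017)[:2]-t)).round(4))
for p in[(425,321),(720,388)]:print('bolt side press',(R.T@(plane('side',cs(*p),.017)[:2]-t)).round(4))
W=lambda x,y,z:np.r_[R@np.array([x,y])/1e3+t,z/1e3]
for P in[(167-220*np.cos(.7),-52,322),(140,0,255)]:print(W(*P).round(4),((proj('top',W(*P))-[255,85])*3.333).round(),((proj('side',W(*P))-[328,155])*3.478+[400,0]).round())
print('knob ray press @.322',R.T@(plane('top',cr(200,327),.322)[:2]-t),'grip',R.T@(np.array([.658,.1364])-t))
```

```text
boltFR [ 0.5618 -0.0026  0.0177] 0.0015
boltBR [ 0.7949 -0.1161  0.0202] 0.0003
ramtop [0.7068 0.0068 0.254 ] 0.003
pin [ 0.806  -0.04    0.2516] 0.005
knob [0.5564 0.0224 0.3173] 0.001
bolt press [ 0.0156 -0.067 ]
bolt press [ 0.2764 -0.0689]
bolt press [0.2768 0.1392]
bolt press [0.0172 0.1397]
bolt side press [ 0.0165 -0.0656]
bolt side press [ 0.2755 -0.0656]
[0.5524 0.0182 0.322 ] [205. 330.] [415.  10.]
[0.7023 0.0044 0.255 ] [222. 174.] [601.  80.]
knob ray press @.322 [-0.00082606 -0.04717618] grip [0.04327894 0.10011285]
```

```bash
cat >> h.py <<'E'
th=np.radians(-25.6);RP=np.array([[np.cos(th),-np.sin(th),0],[np.sin(th),np.cos(th),0],[0,0,1]]);tp=np.array([.5792,.0672,0])
W=lambda x,y,z:RP@np.array([x,y,z])/1e3+tp
P=lambda w:RP.T@(np.array(w)-tp)*1e3
from scipy.spatial.transform import Rotation as Ro
def state():
    o=env.get_obs();R=Ro.from_euler('xyz',o['tool_rot'],degrees=True);g=np.array(o['tool_pos'])-R.as_matrix()[:,2]*.0187
    A=RP@np.diag([-1,1,-1.])
    print('t',o['time_s'],'grasp press mm',P(g).round(1),'F press',(RP.T@o['force']).round(1),'w',np.round(o['grip_width'],4),'gf',np.round(o['grasp_force'],1),'rotvec to aligned',(R.inv()*Ro.from_matrix(A)).as_rotvec().round(3),'q',np.round(o['qpos'],0));return g,R
E
python3 - <<'E'
from h import *
g,R=state();print(P(W(36,93,290)),'aligned-tool shift to hover', (np.array([36,93,299])-P(g))*[-1,1,-1])
E
```

```text
t 0.1 grasp press mm [-635.6  322.9  240.2] F press [ 0.5 -1.1  0.2] w 0.087 gf 0.0 rotvec to aligned [-0.002  0.     0.221] q [-76.  18.  -4.  83.   1.  79.  -3.]
[ 36.  93. 290.] aligned-tool shift to hover [-671.64730885 -229.86519185  -58.76828309]
```

```bash
python3 -m jog '[[0,0,-0.04,0,0,0.11,0.06],[0,0,-0.04,0,0,0.11,0.06],[0,0,-0.02,0,0,0,0.06]]'; python3 -c "
from h import *
g,R=state();print((np.array([36,93,299])-P(g))*[-1,1,-1])"
```

```text
time_s: 0.35
tool_pos: [0.1457, 0.6343, 0.3269]
tool_rot: [179.7, -0.1, 154.2]
force: [-0.1, 0.6, 1.1]
grip_width: 0.0742
grasp_force: 0.0
t 0.35 grasp press mm [-636.   324.1  345.6] F press [-0.3  0.5  1.1] w 0.0742 gf 0.0 rotvec to aligned [ 0.004 -0.001 -0.004] q [-78.  17.  -2.  73.   1.  90. -16.]
[-671.9688454  -231.05569009   46.56682879]
```

```bash
python3 -m jog '[[-0.036,-0.0125,0,0,0,0,0.06],[-0.036,-0.0125,0,0,0,0,0.06],[-0.036,-0.0125,0,0,0,0,0.06],[-0.036,-0.0125,0,0,0,0,0.06],[-0.036,-0.0125,0,0,0,0,0.06],[-0.036,-0.0125,0,0,0,0,0.06],[-0.036,-0.0125,0,0,0,0,0.06],[-0.036,-0.0125,0,0,0,0,0.06],[-0.036,-0.0125,0,0,0,0,0.06],[-0.036,-0.0125,0,0,0,0,0.06],[-0.036,-0.0125,0,0,0,0,0.06],[-0.036,-0.0125,0,0,0,0,0.06]]'; python3 -c "
from h import *
g,R=state();print((np.array([36,93,299])-P(g))*[-1,1,-1])"
```

```text
time_s: 1.35
tool_pos: [0.4715, 0.3103, 0.3223]
tool_rot: [-180.0, -0.0, 154.5]
force: [0.2, 0.4, 0.1]
grip_width: 0.0602
grasp_force: 0.0
t 1.35 grasp press mm [-202.1  172.7  341. ] F press [0.  0.4 0.1] w 0.0602 gf 0.0 rotvec to aligned [-0.    -0.     0.001] q [-50.   6.  16.  87.  -2.  87.  30.]
[-238.14193083  -79.66956573   42.02952556]
```

Run:
```python
from h import *
a=cv2.imread('pics/top0.png')[140:180,262:302];b=cv2.imread('pics/side0.png')[158:198,340:380]
cv2.imwrite('pics/c2.png',np.hstack([cv2.resize(x,None,fx=10,fy=10,interpolation=0) for x in(a,b)]))
for q,x,z in[(2.6,50,185),(2.4,43,185),(2.1,33,184)]: print(q,((proj('top',W(x,93,z))-[262,140])*10).round(),((proj('side',W(x,93,z))-[340,158])*10).round()+[400,0])
```

```text
2.6 [182. 174.] [625. 184.]
2.4 [171. 194.] [603. 180.]
2.1 [157. 225.] [572. 177.]
```

View pics/c2.png

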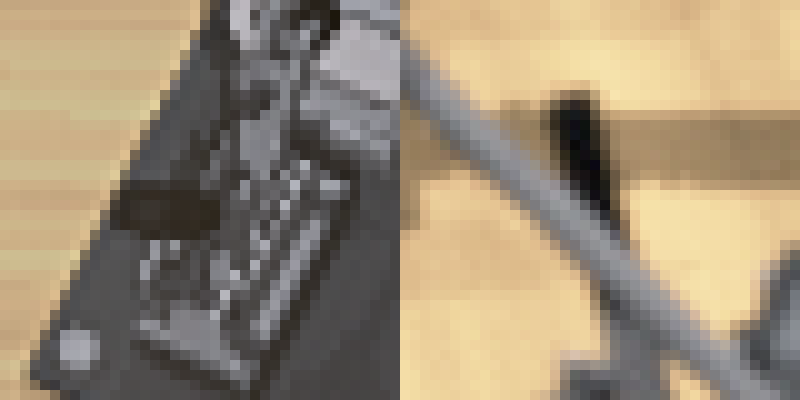

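Run:
```python
from h import *
for p,q in[((122,207),(575,98)),((222,212),(615,240)),((171,209),(595,168))]:
    x,e=tri((262+p[0]/10,140+p[1]/10),(300+q[0]/10,158+q[1]/10));print(P(x).round(1),e)
```

```text
[ 29.8  99.9 208. ] 0.0022016978417541146
[ 49.   80.5 171. ] 0.003549321064554916
[ 39.3  90.7 189.6] 0.002812732836092145
```

```bash
python3 -m jog '[[-0.03,-0.01,0.005,0,0,0,0.06],[-0.03,-0.01,0.005,0,0,0,0.06],[-0.03,-0.01,0.005,0,0,0,0.06],[-0.03,-0.01,0.005,0,0,0,0.06],[-0.03,-0.01,0.005,0,0,0,0.06],[-0.03,-0.01,0.005,0,0,0,0.06],[-0.03,-0.01,0.005,0,0,0,0.06],[-0.02,-0.01,0.005,0,0,0,0.06],[0,0,0,0,0,0,0.06],[0,0,0,0,0,0,0.06]]'; python3 -c "
from h import *
g,R=state();print((np.array([38,93,187])-P(g))*[-1,1,-1]);cv2.imwrite('pics/s2.png',cv2.resize(env.read_camera('side')[100:260,260:440],None,fx=4,fy=3.75)[:600])"
```

```text
time_s: 2.18
tool_pos: [0.6438, 0.1386, 0.2813]
tool_rot: [-179.9, -0.1, 154.3]
force: [-0.3, 0.5, -0.2]
grip_width: 0.0597
grasp_force: 0.0
t 2.1833 grasp press mm [ 27.5  92.4 300. ] F press [-0.5  0.3 -0.2] w 0.0597 gf 0.0 rotvec to aligned [-0.002 -0.001 -0.002] q [-33.  19.  25.  77.  -8.  85.  55.]
[-10.53691004   0.64852463 113.00724326]
```

View pics/s2.png

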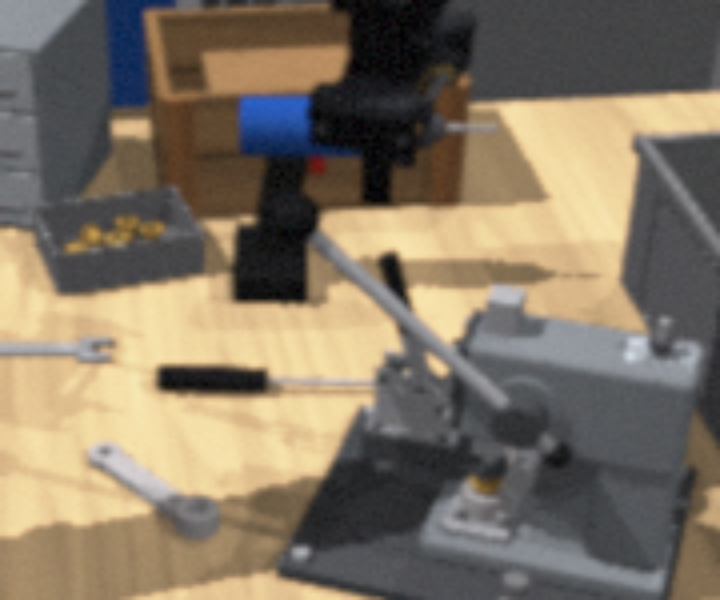

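The fingers at crop (375,190) hang over the grip tip at (390,258). The knob shows at (292,215), where I predicted it. I'll descend and grasp now.

```bash
python3 -m jog '[[-0.01,0,0.02,0,0,0,0.06],[0,0,0.025,0,0,0,0.06],[0,0,0.025,0,0,0,0.06],[0,0,0.025,0,0,0,0.06],[0,0,0.018,0,0,0,0.06],[0,0,0,0,0,0,0.06],[0,0,0,0,0,0,0.03],[0,0,0,0,0,0,0.01],[0,0,0,0,0,0,0.01],[0,0,0,0,0,0,0.01]]' 15; python3 -c "
from h import *
state()"
```

```text
time_s: 3.07
tool_pos: [0.6536, 0.1367, 0.1716]
tool_rot: [179.9, 0.1, 154.5]
force: [0.0, 0.1, -0.2]
grip_width: 0.0409
grasp_force: 0.0
t 3.0667 grasp press mm [ 37.1  94.8 190.3] F press [-0.   0.1 -0.2] w 0.0409 gf 0.0 rotvec to aligned [0.002 0.002 0.001] q [-32.  23.  24.  85.  -9.  74.  57.]
```

```bash
python3 -m jog '[[0,0,0,0,0,0,0.005],[0,0,0,0,0,0,0.005],[0,0,0,0,0,0,0.005],[0,0,0,0,0,0,0.005],[0,0,0,0,0,0,0.005],[0,0,0,0,0,0,0.005]]' 15; python3 -c "
from h import *
state()"
```

```text
time_s: 3.57
tool_pos: [0.6525, 0.1355, 0.1699]
tool_rot: [-180.0, -0.0, 154.4]
force: [-2.9, -1.7, 4.3]
grip_width: 0.018
grasp_force: 15.0
t 3.5667 grasp press mm [ 36.6  93.3 188.6] F press [-1.9 -2.7  4.3] w 0.018 gf 15.0 rotvec to aligned [-0.001 -0.     0.   ] q [-32.  23.  24.  85.  -9.  74.  57.]
```

```bash
python3 -m jog '[[0.005,0,0.001,0,0,0,0.005],[0.006,0,0.001,0,0,0,0.005],[0.007,0,0.003,0,0,0,0.005],[0.007,0,0.004,0,0,0,0.005],[0.005,0,0.005,0,0,0,0.005],[0.005,0,0.006,0,0,0,0.005],[0.004,0,0.008,0,0,0,0.005],[0.004,0,0.008,0,0,0,0.005],[0,0,0,0,0,0,0.005]]' 15; python3 -c "
from h import *
state()"
```

```text
time_s: 4.32
tool_pos: [0.611, 0.1557, 0.1322]
tool_rot: [-179.9, -0.3, 154.5]
force: [-5.3, -1.4, 2.9]
grip_width: 0.0178
grasp_force: 15.0
t 4.3167 grasp press mm [ -9.5  93.6 150.9] F press [-4.2 -3.6  2.9] w 0.0178 gf 15.0 rotvec to aligned [-0.002 -0.004  0.002] q [-35.  20.  23.  93.  -8.  69.  54.]
```

```bash
python3 -m jog '[[0.002,0,0.008,0,0,0,0.005],[0.002,0,0.007,0,0,0,0.005],[0.001,0,0.007,0,0,0,0.005],[0.001,0,0.007,0,0,0,0.005],[0.001,0,0.007,0,0,0,0.005],[0.001,0,0.006,0,0,0,0.005],[0.001,0,0.006,0,0,0,0.005],[0.001,0,0.005,0,0,0,0.005],[0,0,0,0,0,0,0.005]]' 15; python3 -c "
from h import *
state()"
```

```text
time_s: 5.07
tool_pos: [0.5999, 0.1611, 0.0779]
tool_rot: [-179.8, -0.5, 154.6]
force: [-9.1, 0.1, 0.6]
grip_width: 0.0175
grasp_force: 15.0
t 5.0667 grasp press mm [-21.8  93.6  96.6] F press [-8.2 -3.8  0.6] w 0.0175 gf 15.0 rotvec to aligned [-0.004 -0.009  0.003] q [-35.  22.  22.  97.  -9.  63.  54.]
```

```bash
python3 -m jog '[[-0.001,0,0.003,0,0,0,0.005],[-0.001,0,0.003,0,0,0,0.005],[0,0,0.002,0,0,0,0.005],[0,0,0,0,0,0,0.005],[0,0,0,0,0,0,0.005]]' 15; python3 -c "
from h import *
state()"
```

```text
time_s: 5.48
tool_pos: [0.5996, 0.1611, 0.0693]
tool_rot: [-179.7, -0.8, 154.6]
force: [-11.4, 2.3, -0.3]
grip_width: 0.0177
grasp_force: 15.0
t 5.4833 grasp press mm [-21.9  93.6  88. ] F press [-11.3  -2.8  -0.3] w 0.0177 gf 15.0 rotvec to aligned [-0.005 -0.013  0.004] q [-35.  23.  22.  97. -10.  62.  55.]
```

Run:
```python
from h import *
a=env.read_camera('top');b=env.read_camera('side');cv2.imwrite('pics/t3.png',a);cv2.imwrite('pics/s3.png',b)
cv2.imwrite('pics/c3.png',np.hstack([cv2.resize(x,None,fx=4,fy=4,interpolation=2) for x in(a[85:215,240:335],b[155:285,320:420])]))
for q in[(-16,93,97),(-54,93,97)]:print(((proj('side',W(*q))-[320,155])*4).round()+[380,0],((proj('top',W(*q))-[240,85])*4).round())
```

```text
[466. 162.] [136. 392.]
[422. 154.] [115. 434.]
```

View pics/c3.png

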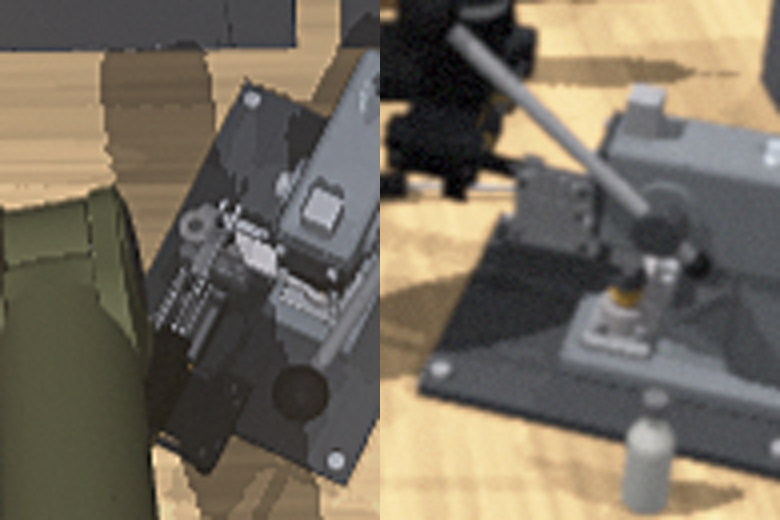

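```bash
python3 -m jog '[[0,0,0,0,0,0,0.05],[0,0,0,0,0,0,0.05],[0,0,0,0,0,0,0.05],[0,0,-0.03,0,0,0,0.05],[0,0,-0.03,0,0,0,0.05],[0,0,-0.02,0,0,0,0.02],[0,0,-0.01,0,0,0,0],[0,0,0,0,0,0,0],[0,0,0,0,0,0,0],[0,0,0,0,0,0,0],[0,0,0,0,0,0,0]]' 15; python3 -c "
from h import *
state()
a=env.read_camera('top');b=env.read_camera('side');cv2.imwrite('pics/s4.png',b)
cv2.imwrite('pics/c4.png',cv2.resize(b[165:225,325:405],None,fx=8,fy=8,interpolation=2))
for q in[(-16,93,97),(-54,93,97),(22,93,97)]:print(((proj('side',W(*q))-[325,165])*8).round())"
```

```text
time_s: 6.5
tool_pos: [0.6057, 0.158, 0.1606]
tool_rot: [-179.9, -0.1, 154.5]
force: [-0.1, -0.5, -0.6]
grip_width: 0.0178
grasp_force: 0.0
t 6.5 grasp press mm [-15.3  93.4 179.3] F press [ 0.1 -0.5 -0.6] w 0.0178 gf 0.0 rotvec to aligned [-0.002 -0.002  0.001] q [-36.  18.  23.  92.  -8.  71.  53.]
[132. 244.]
[ 44. 227.]
[222. 262.]
```

View pics/c4.png

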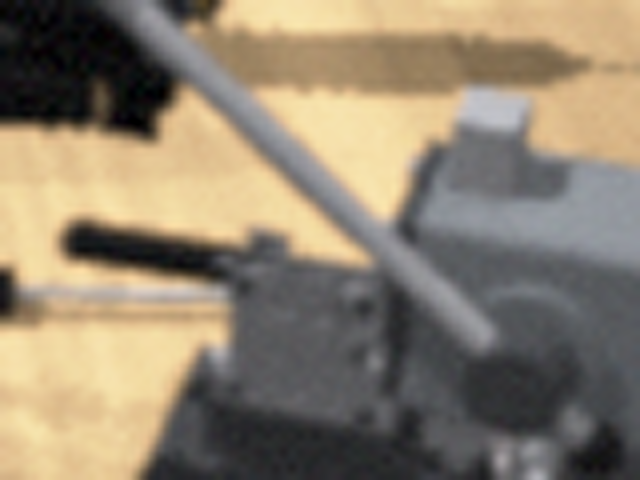

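```bash
python3 -m jog '[[0.01,0,0.025,0,0,0,0],[0.005,0,0.02,0,0,0,0],[0,0,0.004,0,0,0,0],[0,0,0.003,0,0,0,0],[0,0,0.002,0,0,0,0],[0,0,0.002,0,0,0,0],[0,0,0,0,0,0,0],[0,0,0,0,0,0,0]]' 15; python3 -c "
from h import *
state()"
```

```text
time_s: 7.27
tool_pos: [0.5939, 0.1646, 0.1074]
tool_rot: [179.9, 0.1, 154.4]
force: [-0.3, -0.4, 0.6]
grip_width: 0.0005
grasp_force: 0.0
t 7.2667 grasp press mm [-28.8  94.2 126.1] F press [-0.1 -0.5  0.6] w 0.0005 gf 0.0 rotvec to aligned [0.001 0.001 0.001] q [-37.  20.  23.  97.  -8.  65.  53.]
```

```bash
python3 -m jog '[[0,0,0.002,0,0,0,0],[0,0,0.002,0,0,0,0],[0,0,0.002,0,0,0,0],[0,0,0.001,0,0,0,0],[0,0,0,0,0,0,0]]' 15; python3 -c "
from h import *
state()"
```

```text
time_s: 7.68
tool_pos: [0.5935, 0.1651, 0.1005]
tool_rot: [179.9, 0.0, 154.5]
force: [-1.3, -0.5, 6.2]
grip_width: 0.0006
grasp_force: 3.1
t 7.6833 grasp press mm [-29.4  94.5 119.2] F press [-1.  -1.   6.2] w 0.0006 gf 3.1 rotvec to aligned [0.001 0.    0.001] q [-37.  20.  23.  97.  -8.  64.  53.]
```

```bash
python3 -m jog '[[0,0,-0.04,0,0,0,0],[0,0,-0.04,0,0,0,0.07],[0,0,-0.04,0,0,0,0.07],[0,0,-0.04,0,0,0,0.07],[0,0,-0.04,0,0,0,0.07],[0,0,-0.04,0,0,0,0.07],[0,0,-0.04,0,0,0,0.07],[-0.007,-0.036,0,0,0,0,0.07],[-0.007,-0.036,0,0,0,0,0.07],[-0.007,-0.036,0,0,0,0,0.07],[-0.007,-0.036,0,0,0,0,0.07],[0,0,0,0,0,0,0.07]]'; python3 -c "
from h import *
state();b=env.read_camera('side');a=env.read_camera('top');cv2.imwrite('pics/s5.png',b);cv2.imwrite('pics/c5.png',np.hstack([cv2.resize(x,None,fx=4,fy=4) for x in (b[110:230,290:390],a[120:240,260:360])]))"
```

```text
time_s: 8.68
tool_pos: [0.5549, 0.0125, 0.3809]
tool_rot: [-179.9, 0.2, 153.7]
force: [0.1, -1.5, 0.8]
grip_width: 0.0651
grasp_force: 0.0
t 8.6833 grasp press mm [  1.7 -59.8 399.6] F press [ 0.7 -1.3  0.8] w 0.0651 gf 0.0 rotvec to aligned [-0.002  0.003 -0.012] q [-31.   5.  29.  82.  -2.  94.  62.]
```

View pics/c5.png

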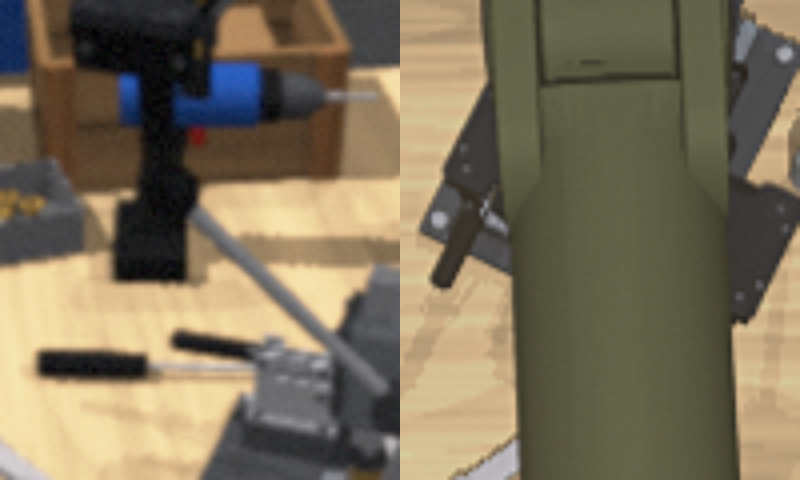

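```bash
python3 -m jog '[[0.003,0.01,0,0,0,0.012,0.07],[0,0,0,0,0,0,0.07],[0,0,0.02,0,0,0,0.07],[0,0,0.02,0,0,0,0.07],[0,0,0.02,0,0,0,0.07],[0,0,0.016,0,0,0,0.07],[0,0,0,0,0,0,0.05],[0,0,0,0,0,0,0.03],[0,0,0,0,0,0,0.02],[0,0,0,0,0,0,0.02],[0,0,0,0,0,0,0.02],[0,0,0,0,0,0,0.02]]' 40; python3 -c "
from h import *
state()"
```

```text
time_s: 9.78
tool_pos: [0.553, 0.0234, 0.3031]
tool_rot: [-179.0, -0.3, 153.3]
force: [-17.8, -20.2, 1.7]
grip_width: 0.0383
grasp_force: 13.1
t 9.7833 grasp press mm [ -4.6 -50.5 321.8] F press [ -7.3 -25.9   1.7] w 0.0383 gf 13.1 rotvec to aligned [-0.017 -0.006 -0.019] q [-32.   6.  28.  90.  -2.  86.  60.]
```

```bash
python3 -m jog '[[0,-0.002,0,0,0,0,0.02],[0,-0.001,0,0,0,0,0.02],[0,0,0,0,0,0,0.02]]' 40; python3 -c "
from h import *
state()"
```

```text
time_s: 10.03
tool_pos: [0.5526, 0.0228, 0.3032]
tool_rot: [-179.3, -0.3, 153.3]
force: [-11.2, -11.9, -2.0]
grip_width: 0.0365
grasp_force: 40.0
t 10.0333 grasp press mm [ -4.6 -51.3 321.9] F press [ -5.  -15.6  -2. ] w 0.0365 gf 40.0 rotvec to aligned [-0.012 -0.005 -0.018] q [-32.   5.  28.  90.  -2.  86.  60.]
```

```bash
python3 -m jog '[[0.007,-0.002,0.009,0,0,0,0.02],[0.007,0,0.009,0,0,0,0.02],[0.006,0,0.009,0,0,0,0.02],[0.005,0,0.009,0,0,0,0.02],[0.005,0,0.01,0,0,0,0.02],[0.004,0,0.01,0,0,0,0.02],[0.004,0,0.01,0,0,0,0.02],[0.004,0,0.0105,0,0,0,0.02],[0,0,0,0,0,0,0.02]]' 40; python3 -c "
from h import *
state()"
```

```text
time_s: 10.78
tool_pos: [0.5156, 0.0408, 0.2265]
tool_rot: [-179.4, -0.1, 153.5]
force: [-7.5, -12.5, 3.4]
grip_width: 0.0359
grasp_force: 40.1
t 10.7833 grasp press mm [-45.9 -51.1 245.2] F press [ -1.4 -14.5   3.4] w 0.0359 gf 40.1 rotvec to aligned [-0.01  -0.002 -0.015] q [-33.   2.  26. 102.  -0.  77.  57.]
```

```bash
python3 -m jog '[[0.003,-0.001,0.0105,0,0,0,0.02],[0.002,0,0.0105,0,0,0,0.02],[0.002,0,0.011,0,0,0,0.02],[0.002,0,0.011,0,0,0,0.02],[0,0,0.011,0,0,0,0.02],[0,0,0.011,0,0,0,0.02],[0,0,0.011,0,0,0,0.02],[0,0,0.011,0,0,0,0.02],[0,0,0,0,0,0,0.02]]' 40; python3 -c "
from h import *
state()"
```

```text
time_s: 11.53
tool_pos: [0.508, 0.0445, 0.1394]
tool_rot: [-179.5, -0.1, 153.6]
force: [-6.8, -11.6, 3.8]
grip_width: 0.0357
grasp_force: 40.0
t 11.5333 grasp press mm [-54.4 -51.1 158.1] F press [ -1.1 -13.4   3.8] w 0.0357 gf 40.0 rotvec to aligned [-0.009 -0.001 -0.014] q [-33.   5.  26. 110.  -2.  66.  57.]
```

```bash
python3 -m jog '[[-0.001,0,0.011,0,0,0,0.02],[-0.002,0,0.011,0,0,0,0.02],[-0.003,0,0.011,0,0,0,0.02],[-0.003,0,0.01,0,0,0,0.02],[-0.004,0,0.0104,0,0,0,0.02],[0,0,0,0,0,0,0.02],[0,0,0,0,0,0,0.02],[0,0,0,0,0,0,0.02],[0,0,0,0,0,0,0.02]]' 40; python3 -c "
from h import *
state();b=env.read_camera('side');cv2.imwrite('pics/s6.png',b);a=cv2.resize(b[150:270,320:450],None,fx=6,fy=5);cv2.imwrite('pics/c6.png',a)
for n in[(-1.3,-52,322),(-39.6,-52,104.6)]:print(proj('side',W(*n)))
print(proj('side',W(140,0,232)))"
```

```text
time_s: 12.28
tool_pos: [0.5183, 0.0395, 0.0869]
tool_rot: [-179.5, -0.3, 153.6]
force: [-10.4, -9.9, 5.7]
grip_width: 0.0358
grasp_force: 39.7
t 12.2833 grasp press mm [-42.9 -51.1 105.6] F press [ -5.1 -13.4   5.7] w 0.0358 gf 39.7 rotvec to aligned [-0.009 -0.005 -0.013] q [-32.  10.  27. 111.  -5.  61.  60.]
[333.35885147 157.29661774]
[320.23195596 217.99302308]
[386.01115773 184.45661801]
```

View pics/c6.png

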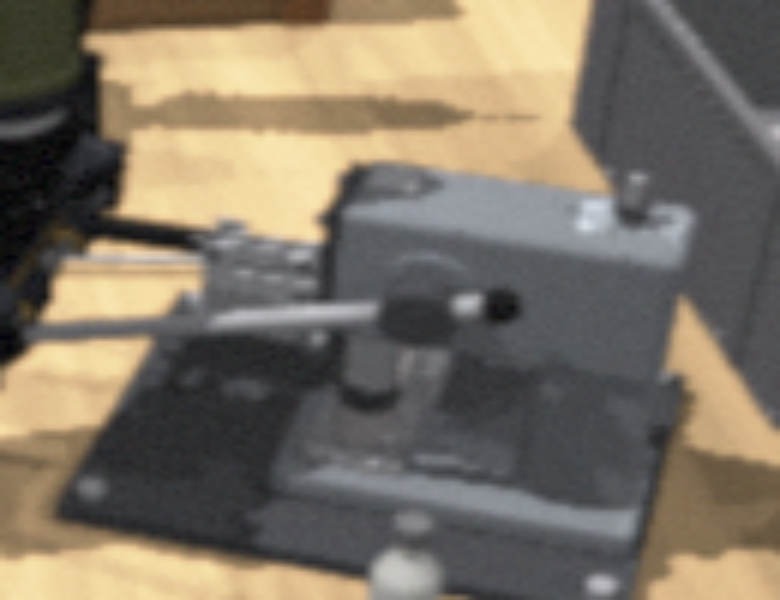

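Run:
```python
from h import *
b=cv2.imread('pics/s6.png').max(2)
for q in(.95,1.0,1.05,1.1,1.15,1.2):
    r=[]
    for d in(195,170,145,120,70):
        p=proj('side',W(167-d*np.cos(.7-q),-52,180+d*np.sin(.7-q)));r.append((p-[320,150])*[6,5])
    print(q,np.round(r).astype(int).tolist())
```

```text
0.95 [[35, 310], [82, 310], [129, 309], [177, 309], [276, 308]]
1.0 [[40, 323], [86, 321], [133, 319], [180, 317], [278, 313]]
1.05 [[46, 337], [91, 333], [137, 329], [184, 326], [280, 318]]
1.1 [[52, 350], [96, 345], [142, 339], [187, 334], [282, 323]]
1.15 [[60, 363], [103, 356], [147, 349], [192, 342], [284, 328]]
1.2 [[68, 375], [110, 367], [153, 359], [197, 350], [287, 333]]
```

The rod image gives a lever angle of about 1.04 rad, which is on target. I'll let it settle and hand in.

```bash
python3 -m jog '[[0,0,0,0,0,0,0.02],[0,0,0,0,0,0,0.02],[0,0,0,0,0,0,0.02],[0,0,0,0,0,0,0.02],[0,0,0,0,0,0,0.02],[0,0,0,0,0,0,0.02]]' 40; python3 -c "
from h import *
state();print(env.sign_off())"
```

```text
time_s: 12.83
tool_pos: [0.5182, 0.0395, 0.087]
tool_rot: [-179.5, -0.3, 153.6]
force: [-10.2, -11.4, 7.3]
grip_width: 0.0361
grasp_force: 39.7
t 12.8333 grasp press mm [-42.9 -51.2 105.7] F press [ -4.3 -14.7   7.3] w 0.0361 gf 39.7 rotvec to aligned [-0.009 -0.004 -0.014] q [-32.  10.  27. 111.  -5.  61.  60.]
the job is handed in; nothing more can be done
None
```

I handed the job in at 12.8 s with the clamp shut on its stop and the gripper still holding the lever at about 1.04 rad, where the bush should be home and the foot about half-way in; hand-in returned no verdict, and the clamp, bush and foot states are inferred from images, positions and forces.

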